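# Find the concealed catch of the boat store by feel and press it

## Task

The boat store of the laboratory analyser, the low slate-blue box in front of you, is shut by a concealed catch set into its grey flat top panel. Feel along the panel with the fingertips until you find the catch, then press it fully down so that the drawer in the end of the box pops right out, and take your hand away. Grasp nothing, do not touch the drawer, and leave the jar, crucible, tray and tweezers where they are.

Things in the scene. Friction and masses are not known exactly. Their poses are not given: they have to be found in the camera images.
- unit: the boat store, a fixed slate-blue box, 170 mm (x) by 480 mm (y). Origin: centre of its underside at the work surface's height; z up, y along its length towards the drawer end, x across. Two end blocks (100 to 240 mm from the centre in y) and two rails 40 mm wide along the long sides, tops 82 mm above the origin, frame the grey panel, face 80 mm above the origin.
- panel_mid (a point): centre of the visible grey top panel, on its face; axes as the box's. The visible panel is 90 mm (x) by 200 mm (y) and rigid, but for the catch in it: the catch's centre lies on the long centre line (x = 0), anywhere from y = -66 to +66 mm; only feel or sight tells where.
- catch (a joint): how far the catch is pressed, m: 0 up, 0.008 fully down. A plate of the same grey as the panel, 56 mm (x) by 48 mm (y), 2 mm below the panel's face in a hole 59 x 51 mm, thin seam around. A fingertip wholly inside the hole pushes it straight down at about 4 N; one that overlaps the edge rests on rigid panel. No return spring: it stays where left.
- drawer (a joint): how far the drawer stands out of the box's +y end, m: 0 shut, 0.040 fully out. Linked to the catch: it moves out along the box's +y by 5 times the catch's travel and stays there. Pale front 120 mm wide (x), 6 mm thick, 14 to 60 mm above the work surface, outer face 246 mm from the box's origin when shut.
- jar: lidded sample jar, 40 mm diameter, 60 mm tall, loose, standing on the box's -y end block. Origin: centre of its underside, z up. Leave alone.
- crucible: open white ceramic crucible, 38 mm diameter, 32 mm tall, loose, standing on the box's +y end block. Origin: centre of its underside, z up. Leave alone.
- tray: shallow bright metal tray with white ceramic boats, 200 x 140 x 20 mm (x, y, z), on the work surface beyond the box's -y end. Origin: centre of its underside. Leave alone.
- tweezers: steel tweezers, 140 mm long in x, 17 mm wide, 8 mm high, lying on the work surface beyond the box. Origin: middle of the underside. Leave alone.

How it is judged:
By the outcome, as a careful person would: the job done as asked, in the order asked, and still so for the second after the job is handed in, with the robot touching nothing.
It also fails if it takes over 48 s, if anything falls off the work surface, if the arm or the gripper's body presses on something with over 40 N, if the wrist force passes 120 N, or if a joint passes its speed limit or range.

## Robot

A 6-joint arm with a two-finger parallel gripper is mounted at the origin on the work surface. World frame = base frame: x ahead of the robot, y to its left, z up, the work surface at z = 0. Lengths are in mm, angles in degrees, forces in N, time in s.
With the tool pointing down it reaches from about 375 to 925 mm from the base axis. Payload 5.7 kg.
Tool frame: the origin (TCP) lies midway between the tips of the shut fingers; the grasp point (between the pads) lies 19 mm behind it; x points along the fingers, y is the direction in which the jaws open and shut, and the axes are right-handed (so a half turn about x gives the same grasp; the last joint's range is limited). The gripper opens to 85 mm and grips with 20 to 120 N. Pads are 22 mm wide; open, the fingers measure 114 mm over their backs; the gripper's body (76 mm by 85 mm) begins 54 mm behind the grasp point. The pads swing forward as they close: fully open they stand 13 mm farther back than shut.
Start: joints at [57.519, 20.558, 86.54, -0, 72.909, -6.595], TCP at [261.94, 539.769, 231.267] pointing down, gripper open.
Joint ranges: [-170.27, 170.27], [-57.76, 135], [12.27, 136.19], [-55.21, 235.2], [11.17, 155.16], [-170.74, 170.74]. Speed limits (degrees/s): [136.94, 136.94, 180, 180, 180, 180].

## Interface

Orientations are given as [roll, pitch, yaw] about the fixed x, y, z axes, in that order (R = Rz(yaw) Ry(pitch) Rx(roll)).
In Python, from plant import env gives the robot as it stands. Calls block until the motion is done:
- env.goto(position, orientation): joint-space move of the TCP to a pose.
- env.line_to(position, vel=150, attitude=None, until_force=None): straight line of the TCP; attitude=None keeps the orientation; vel is the mean speed in mm/s. With until_force (N) it stops when the force on the tool has changed by that much, and returns True; else False.
- env.move_j(angles): joint-space move.
- env.set_gripper(opening): finger opening in mm; the grip force is fixed at half the most; returns when the fingers have stopped.
- env.dwell(seconds).
- env.solve_ik(position, orientation): joint angles nearest the present ones, or None.
- env.state(): the state.
- env.camera(name): name is "side" or "top"; returns a dict with "img" (480x640x3 uint8, red, green, blue), "intrinsics" (3x3 intrinsics, pixels), "k1" (the pictures are not rectified: a ray, as slopes to the right and down, at radius r is drawn at 1 + k1 r^2 times it, then the intrinsics apply), "T" (4x4, takes a point from camera to world coordinates). Camera axes: x right, y up, looking along -z (the intrinsics and any distortion apply to the point x, -y, -z); pixel columns grow to the right and rows downward; lengths in mm; the calibration is good to about 2 mm. A picture is of the moment at which its call begins. There is no depth.
A pose or a line that the arm cannot do raises env.MotionError and nothing moves.
- env.sign_off(): hands the job in, once; it reports no verdict.
The state is a dict: "time_s": time; "qpos": joint angles; "qd": joint speeds; "effort": joint torques, N m; "tool_pos": TCP position; "eef_rot": TCP orientation; "wrist_force": force on the tool from outside, world axes, zero at the start; "wrist_torque": the same for the moment, N m; "opening": finger opening in mm.
Only numpy, scipy, OpenCV 4.12 (cv2) and the standard library are available. Lean on these libraries where they do the work, as an engineer would, in place of code of your own. Each camera call takes 0.05 s, during which the arm holds its last target.

## Working session

There is one attempt and no reset: what is moved stays moved. The work goes in short steps, each a Python script; the robot and the scene stay as the last script left them, time stands still between calls to the robot, and variables do not carry over. Pictures are saved under pics/ and viewed, and the job is handed in when it is done.

```bash
mkdir -p pics; ls; python3 - <<'E'
from plant import env
import cv2
s=env.state(); print(s)
for n in("top","side"):
    c=env.camera(n); cv2.imwrite(f"pics/{n}0.png",c["img"][:,:,::-1]); print(n,c["intrinsics"],c["k1"],c["T"])
E
```

```text
pics
{'time_s': 0.0, 'qpos': array([ 5.75190651e+01,  2.05993848e+01,  8.65989413e+01, -9.92112700e-04,
        7.29082885e+01, -6.59561377e+00]), 'qd': array([ 0.03613893,  0.15739217,  0.04497952,  0.068897  ,  0.00362782,
       -0.11954701]), 'effort': array([-8.09066423e-04, -5.27623343e+01, -2.78607255e+01, -6.57739238e-04,
        1.34818765e-02, -1.89493153e-05]), 'tool_pos': array([261.59632201, 539.21503874, 230.43882467]), 'eef_rot': array([ -96.08629552,   89.89338109, -121.97132419]), 'wrist_force': array([ 0.14555262,  0.44862067, -0.84599673]), 'wrist_torque': array([-0.01603436, -0.01392309,  0.0362462 ]), 'opening': 84.84776706143921}
top [[467.3235405    0.         318.53269647]
 [  0.         467.3235405  235.57702645]
 [  0.           0.           1.        ]] -0.022048650085571022 [[-1.75377734e-02  9.98156574e-01 -5.81023336e-02  5.10694192e+02]
 [-9.99808153e-01 -1.80144312e-02 -7.69012232e-03 -2.78495777e+01]
 [-8.72262663e-03  5.79563192e-02  9.98281013e-01  1.02800169e+03]
 [ 0.00000000e+00  0.00000000e+00  0.00000000e+00  1.00000000e+00]]
side [[443.27195787   0.         317.38621048]
 [  0.         443.27195787 239.53118435]
 [  0.           0.           1.        ]] -0.05938269509476914 [[-9.31502193e-01  2.68084156e-01 -2.45834395e-01  3.27142735e+02]
 [-3.63728158e-01 -6.82176449e-01  6.34300496e-01  5.74961897e+02]
 [ 2.34347850e-03  6.80269195e-01  7.32958614e-01  7.95826085e+02]
 [ 0.00000000e+00  0.00000000e+00  0.00000000e+00  1.00000000e+00]]
```

View pics/top0.png

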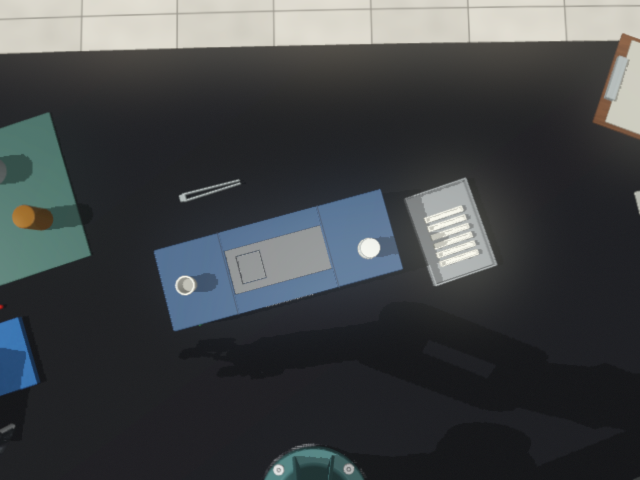

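View pics/side0.png

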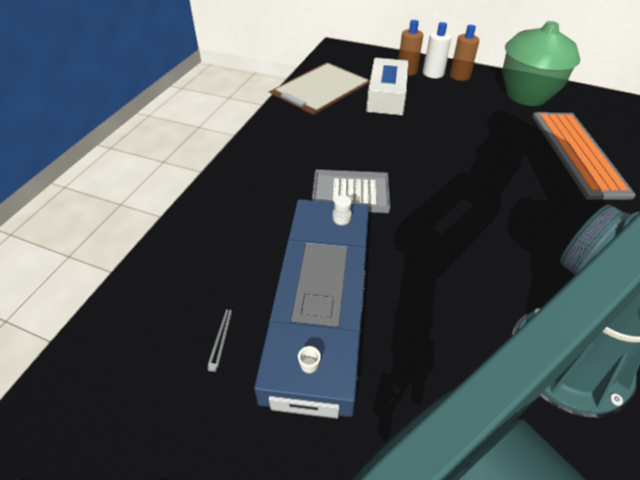

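The top view shows the blue box with the crucible at (186,285), the jar at (369,248) and a square seam near (251,267) on the grey panel. The side view shows the same seam near (318,305), with the pale drawer front at the bottom, at the crucible end. Next I'll measure these.

```bash
cat > h.py <<'E'
import numpy as np, cv2
def ray(c,px):
    K=c["intrinsics"]; d=np.array([c["k1"],0,0,0,0.])
    p=cv2.undistortPoints(np.array(px,float).reshape(-1,1,2),K,d).reshape(-1,2)
    v=np.c_[p[:,0],-p[:,1],-np.ones(len(p))]@c["T"][:3,:3].T
    return c["T"][:3,3],v
def onz(c,px,z):
    o,v=ray(c,px); return o+v*((z-o[2])/v[:,2])[:,None]
E
python3 - <<'E'
from plant import env
from h import *
for n in("top","side"):
    c=env.camera(n); im=c["img"]; hsv=cv2.cvtColor(im,cv2.COLOR_RGB2HSV)
    H,S,V=[hsv[...,i].astype(int) for i in range(3)]
    # grey panel region
    seed=(280,255) if n=="top" else (322,270)
    print(n,im[seed[1],seed[0]],hsv[seed[1],seed[0]])
    g=((S<40)&(V>70)&(V<150)).astype(np.uint8)
    k,l=cv2.connectedComponents(g); m=(l==l[seed[1],seed[0]]).astype(np.uint8)
    cs,_=cv2.findContours(m,cv2.RETR_EXTERNAL,cv2.CHAIN_APPROX_NONE); ct=max(cs,key=cv2.contourArea)
    w=onz(c,ct.reshape(-1,2),80)
    r=cv2.minAreaRect(w[:,:2].astype(np.float32)); print("panel",r)
    # holes = seam
    f=np.zeros_like(m); cv2.drawContours(f,[ct],-1,1,-1)
    f=cv2.erode(f,np.ones((5,5)))
    gray=im.mean(2); med=np.median(gray[m>0]); seam=(f>0)&(gray<med-15)
    ys,xs=np.where(seam); ws=onz(c,np.c_[xs,ys],80); print("seam",len(xs),cv2.minAreaRect(ws[:,:2].astype(np.float32)))
    b=((H>100)&(H<125)&(S>90)&(V>50)).astype(np.uint8)
    k,l=cv2.connectedComponents(b); q=(245,215) if n=="top" else (290,350)
    print(hsv[q[1],q[0]]); m2=(l==l[q[1],q[0]]).astype(np.uint8)
    cs,_=cv2.findContours(m2,cv2.RETR_EXTERNAL,cv2.CHAIN_APPROX_NONE); ct=max(cs,key=cv2.contourArea)
    print("box",cv2.minAreaRect(onz(c,ct.reshape(-1,2),82)[:,:2].astype(np.float32)))
    x0,y0=(210,215) if n=="top" else (270,230)
    cv2.imwrite(f"pics/{n}_crop.png",cv2.resize(im[y0:y0+110,x0:x0+130,::-1],None,fx=5,fy=5,interpolation=2))
c=env.camera("top")
print("jar top",onz(c,[(369,248)],60+82),"cruc",onz(c,[(186,285)],114))
E
```

```text
top [149 153 152] [ 83   7 153]
panel ((569.8506469726562, -15.93243408203125), (1360.761962890625, 997.2052612304688), 88.70413208007812)
seam 1564 ((224.86480712890625, -15.11572265625), (1290.671630859375, 259.7041015625), 85.10936737060547)
[111  37  48]
box ((569.7256469726562, -15.95751953125), (1357.8912353515625, 995.1015625), 88.70411682128906)
side [125 127 124] [ 50   6 127]
panel ((518.9549560546875, 61.65022277832031), (90.12300109863281, 200.36663818359375), 14.253233909606934)
seam 81 ((505.1190490722656, 116.33821105957031), (60.191097259521484, 50.398555755615234), 14.214801788330078)
[107 112 123]
box ((515.67529296875, 74.320068359375), (172.693359375, 509.3411865234375), 14.21518611907959)
jar top [[ 536.95859492 -116.23319373  142.        ]] cruc [[471.75030712 240.09051656 114.        ]]
```

```bash
python3 -c "
import cv2,numpy as np
a=cv2.imread('pics/top_crop.png');cv2.imwrite('pics/tc2.png',a)"
```

```text
(no output)
```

View pics/top_crop.png

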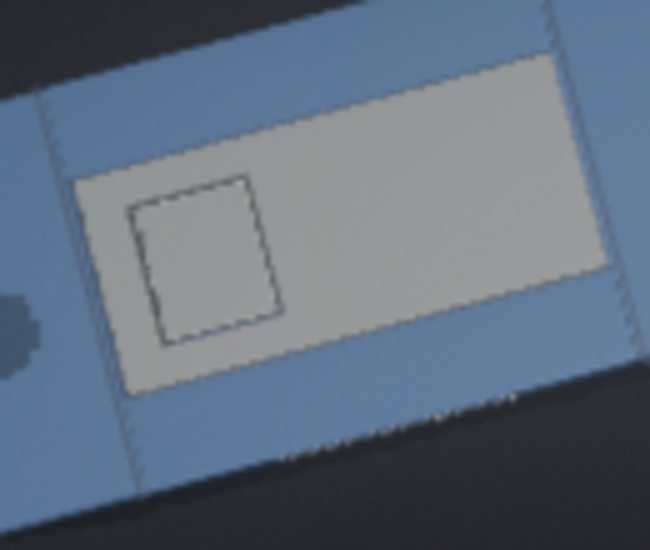

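The crop shows a clean seam rectangle near the panel's left (drawer) end. The side view gives panel 90.1 x 200.4 mm and seam 60.2 x 50.4 mm, which match the stated sizes. The grey threshold was too low for the top view, so I'll redo that one.

```bash
python3 - <<'E'
from plant import env
from h import *
c=env.camera("top"); im=c["img"]; hsv=cv2.cvtColor(im,cv2.COLOR_RGB2HSV)
H,S,V=[hsv[...,i].astype(int) for i in range(3)]
g=((S<40)&(V>110)&(V<175)).astype(np.uint8)
k,l=cv2.connectedComponents(g); m=(l==l[255,290]).astype(np.uint8)
ct=max(cv2.findContours(m,0,cv2.CHAIN_APPROX_NONE)[0],key=cv2.contourArea)
print(cv2.minAreaRect(onz(c,ct.reshape(-1,2),80)[:,:2].astype(np.float32)))
f=np.zeros_like(m); cv2.drawContours(f,[ct],-1,1,-1); f=cv2.erode(f,np.ones((5,5)))
ys,xs=np.where((f>0)&(im.mean(2)<np.median(im.mean(2)[m>0])-15))
print(cv2.minAreaRect(onz(c,np.c_[xs,ys],80)[:,:2].astype(np.float32)))
# kinematics: yaw tries
P=np.array([505.,116.3])
for yaw in (14.2,-75.8,104.2,-165.8):
    from scipy.spatial.transform import Rotation as R
    t=np.radians(yaw); Y=np.array([np.cos(t),np.sin(t),0]); X=np.array([0,0,-1.]); M=np.c_[X,Y,np.cross(X,Y)]
    e=R.from_matrix(M).as_euler('xyz',degrees=True)
    for z in (200,80): print(yaw,e,z,env.solve_ik([*P,z],e))
E
```

```text
((519.0420532226562, 63.742122650146484), (90.05397033691406, 200.63917541503906), 14.229269027709961)
((505.4576416015625, 118.593994140625), (60.331153869628906, 52.44062423706055), 14.140060424804688)
14.2 [75.8 90.   0. ] 200 [ 5.32851796e+00  1.57300823e+01  9.87872682e+01 -2.54444375e-14
  6.54826495e+01 -8.87148204e+00]
14.2 [75.8 90.   0. ] 80 [ 5.32851796e+00  2.49723144e+01  1.05718019e+02 -2.54444375e-14
  4.93096668e+01 -8.87148204e+00]
-75.8 [165.8  90.    0. ] 200 [ 5.32851796e+00  1.57300823e+01  9.87872682e+01 -2.54444375e-14
  6.54826495e+01  8.11285180e+01]
-75.8 [165.8  90.    0. ] 80 [ 5.32851796e+00  2.49723144e+01  1.05718019e+02 -2.54444375e-14
  4.93096668e+01  8.11285180e+01]
104.2 [-14.2  90.    0. ] 200 [ 5.32851796e+00  1.57300823e+01  9.87872682e+01 -2.54444375e-14
  6.54826495e+01 -9.88714820e+01]
104.2 [-14.2  90.    0. ] 80 [ 5.32851796e+00  2.49723144e+01  1.05718019e+02 -2.54444375e-14
  4.93096668e+01 -9.88714820e+01]
-165.8 [-104.2   90.     0. ] 200 None
-165.8 [-104.2   90.     0. ] 80 None<sys>:0: UserWarning: Gimbal lock detected. Setting third angle to zero since it is not possible to uniquely determine all angles.
```

Both views agree to about 2 mm. The catch centre is near (505.3, 117.4), which is 56 mm from panel_mid along +y and on the centre line. I'll shut the gripper, touch rigid panel as a height reference, then feel the catch.

```bash
python3 - <<'E'
from plant import env
import numpy as np
E=[75.8,90,0]; t=np.radians(14.2); uy=np.array([-np.sin(t),np.cos(t)]); mid=np.array([519.,62.7])
def st(s):
    q=env.state(); print(s,q["time_s"],q["tool_pos"].round(1),q["wrist_force"].round(2),q["opening"])
env.set_gripper(0); st("shut")
p=mid+uy*5
env.goto([*p,150],E); st("above panel")
env.line_to([*p,90],vel=100); env.dwell(.2); st("near")
print(env.line_to([*p,72],vel=10,until_force=4)); st("panel touch")
env.line_to([*p,95],vel=60); env.dwell(.2); st("up")
E
```

```text
shut 1.0667 [262.  539.8 231.3] [0.91 0.26 0.02] -0.09191351488725373
above panel 3.025 [517.9  68.4 150.2] [-0.44 -0.01  0.62] -0.18172022338620716
near 3.975 [518.4  67.6  90.7] [ 0.14  0.02 -0.94] 0.0033802457501008647
True
panel touch 5.025 [517.7  67.5  80.1] [-0.54  0.53  5.52] -0.15330267739341863
up 5.6333 [517.5  67.5  94.8] [-0.46 -0.78 -0.41] 0.3386597857215637
```

The panel is rigid at z = 80.1, as expected. Now for the catch.

```bash
python3 - <<'E'
from plant import env
import numpy as np
E=[75.8,90,0]; t=np.radians(14.2); uy=np.array([-np.sin(t),np.cos(t)]); mid=np.array([519.,62.7])
def st(s):
    q=env.state(); print(s,q["time_s"],q["tool_pos"].round(1),q["wrist_force"].round(2))
p=mid+uy*56.4
env.line_to([*p,95],vel=80); env.dwell(.2); st("above catch")
env.line_to([*p,82],vel=40); st("82")
r=env.line_to([*p,76],vel=10,until_force=12); st(f"76 {r}")
if not r:
    r=env.line_to([*p,66],vel=10,until_force=20); st(f"bottom {r}")
    env.dwell(.2); st("hold")
E
```

```text
above catch 6.625 [505.3 117.   95. ] [-0.27 -0.46  0.21]
82 7.1 [504.8 117.3  81.6] [-0.6   0.14  0.01]
76 False 7.85 [505.4 117.4  76.1] [0.06 0.31 2.54]
bottom True 8.5417 [505.4 117.4  70. ] [-1.3  -0.17  6.95]
hold 8.7417 [505.4 117.4  70. ] [-1.07 -0.09  7.78]
```

```bash
python3 - <<'E'
from plant import env
import numpy as np, cv2
def st(s):
    q=env.state(); print(s,q["time_s"],q["tool_pos"].round(2),q["wrist_force"].round(2))
p=[505.2,117.4]
r=env.line_to([*p,67],vel=5,until_force=20); st(f"press {r}")
env.dwell(.3); st("hold")
env.line_to([*p,100],vel=50); st("up")
env.line_to([*p,220],vel=150); env.goto([330,-330,280],[75.8,90,0]); env.dwell(.3); st("away")
for n in("top","side"):
    c=env.camera(n); cv2.imwrite(f"pics/{n}9.png",c["img"][:,:,::-1])
E
```

```text
press True 9.1333 [505.39 117.4   70.  ] [-1.67 -0.02  6.86]
hold 9.4333 [505.35 117.43  70.  ] [-1.   -0.18  6.64]
up 10.1833 [505.15 117.37 100.07] [-0.   -0.92 -0.3 ]
away 13.2 [ 330.36 -329.61  279.95] [0.32 1.29 0.49]
```

View pics/top9.png

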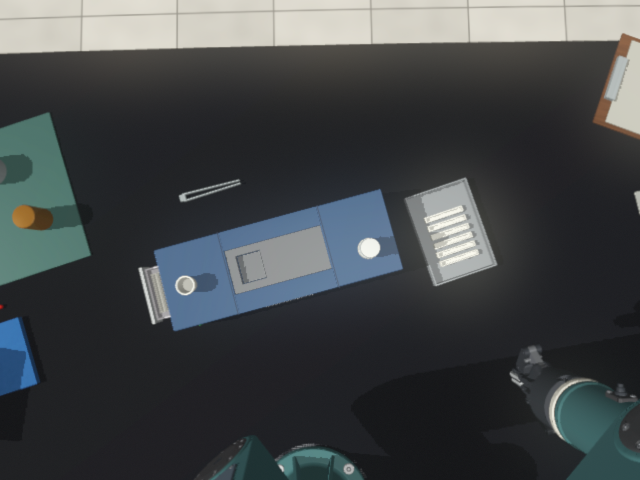

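View pics/side9.png

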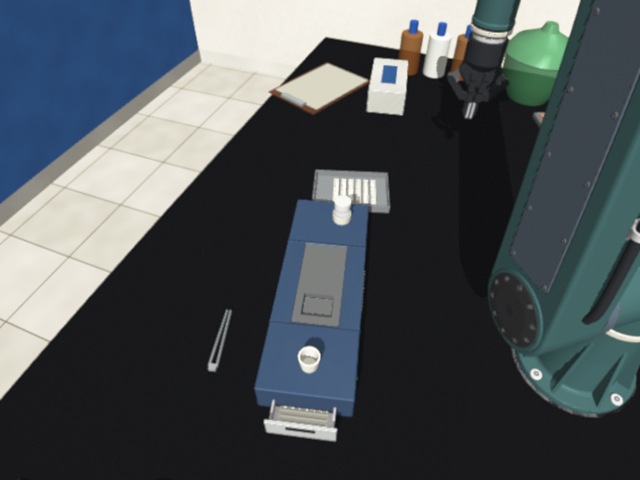

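The drawer front now stands out, at (152,295) in the top view and (301,429) in the side view. The jar, crucible, tray and tweezers look unmoved. I'll measure the drawer's travel before handing in.

```bash
python3 - <<'E'
from plant import env
from h import *
t=np.radians(14.2); uy=np.array([-np.sin(t),np.cos(t)]); mid=np.array([519.,62.7])
c=env.camera("top"); im=c["img"]; V=im.min(2).astype(int)
m=np.zeros((480,640),np.uint8); m[255:330,130:178]=(V[255:330,130:178]>110)
ys,xs=np.where(m); w=onz(c,np.c_[xs,ys],60)[:,:2]-mid; y=w@uy; x=w@np.array([np.cos(t),np.sin(t)])
print("front outer y at z60:",np.percentile(y,[95,98,100]),"x range",x.min(),x.max())
a=cv2.imread("pics/top0.png").astype(int); b=im[:,:,::-1].astype(int)
d=np.abs(a-b).max(2)
for n,(u,v,r) in dict(jar=(369,248,14),cruc=(186,285,13),tw=(210,190,32),tray=(451,232,45)).items(): print(n,(d[v-r:v+r,u-r:u+r]>40).sum())
E
```

```text
front outer y at z60: [286.28097527 287.39704911 288.24536481] x range -59.62576768893073 60.59651317633522
jar 0
cruc 0
tw 0
tray 0
```

The outer face measures 286–288 mm from the box's origin against 286 mm expected at full travel, and nothing else has changed. I'm handing it in.

```bash
python3 - <<'E'
from plant import env
print(env.sign_off(), env.state()["time_s"])
E
```

```text
the job is handed in; nothing more can be done
the job is handed in; nothing more can be done
```

The catch is pressed fully down, the drawer has popped right out, and the arm is clear of everything. I handed the job in at about 13 s on the robot's clock.

- **Finding the catch:** The seam showed in both cameras, which agreed to about 2 mm, at 56 mm from the panel's centre towards the drawer. I checked it by feel with shut fingertips: the panel was rigid at z = 80.1 mm, and the catch gave way at 2.5 N (about 4 N was stated).
- **Pressing it:** The fingertips stopped at z = 70.0 mm, and a second press got no further. That is the full 8 mm of travel.
- **Last checks:** The drawer's outer face measured 286–288 mm from the box's origin, against 286 mm expected at 40 mm out. The before and after top pictures show no change at the jar, crucible, tray or tweezers.
- **Disagreement:** The force stop set at 20 N triggered, but the readings just afterwards were only about 7 N. I relied on the stopping height and the drawer position rather than the force for "fully down".

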